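# Lock the rotor with its bar

### The job

Lock the rotor for transport: push the upright peg of the slotted disc round, whichever way you like, until the disc's slot lines up with the sliding bar, then push the bar by its upright plate through the slot until it is fully home in the keeper, the plate up against the bridge. Only push: lift and carry nothing, and leave the vial, the red cap and the brass fitting beside the lock where they are.

Things in the scene. Friction and masses are not known exactly. Their poses are not given: they have to be found in the camera images.
- lock_base: the fixed lock: aluminium plate 280 x 100 x 12 mm lying on the bench, with grey guide parts on it. Origin on the bench directly below the disc's axis; x points along the bar's way from guide to keeper (the push direction), y to the left of that, z up. Plate: x -202 to +78 mm. Guide channel for the bar: x -196 to -40 mm, inner width 14 mm, walls to z = 27 mm.
- bridge (a point): middle of the rear face (towards the push plate) of the grey bridge over the guide channel, at x = -50 mm, z = 34 mm in lock_base. The bridge spans x -50 to -42 mm, y -26 to +26 mm, and its opening for the bar ends at z = 30.5 mm, its top at 38 mm.
- keeper (a point): middle of the mouth of the keeper, an open-topped grey pocket with flared mouth beyond the disc, 14 mm wide inside, at x = 39 mm, z = 23 mm in lock_base; it reaches to x = 72 mm, walls to z = 28 mm. Past the keeper a fixed clamp stand, 165 mm tall, stands on the bench round world x 0.53, y 0.09.
- slot_disc (a joint): angle (rad) of the dark slotted disc, 70 mm across, upright axis; grows anticlockwise seen from above. The 18 mm slot runs straight across its centre and lines up with the bar at 0 and, half round, at 3.14: either will do. The bar passes freely within 0.08; its nose draws it in from some 0.2; far off, the disc blocks it. Limits -0.6, 3.74; starts 0.5 to 2.64. Stays put; 3 N at the peg turns it.
- disc_top (a point): the centre of the disc's top face, 34 mm above the bench, on its axis; x along the slot.
- peg_top (a point): centre of the top of the upright black peg on the disc, 14 mm in diameter, 38 mm tall, from z = 34 to z = 72 mm, 24 mm from the disc's axis, square to the slot: at joint value 0 it stands on the -y side of lock_base, at 1.57 on the +x (keeper) side, at 3.14 on the +y side.
- lock_bar: the loose steel bar, 12 x 12 mm, lying in the guide channel with 1 mm play each side. Origin on its underside (17 mm above the bench) below the middle of the push plate; x toward its tapered nose, as lock_base x. It runs from x = -38 to +105 mm. Slides with 1 to 3 N. Starts withdrawn, origin at x = -154 to -146 mm in lock_base; fully home at x = -54 mm.
- bar_tip (a point): the end of the bar's tapered nose (4 mm wide there), 6 mm above the bar's underside.
- plate_top (a point): middle of the top edge of the upright steel push plate on the bar: the plate is 8 mm thick along the bar, 34 mm wide across it, its top 71 mm above the bench; it can be pushed from behind (its -x face) anywhere from z = 32 to 70 mm. Fully home its front face rests against the bridge.
- vial_3: bystander: a small glass vial with a black cap, 28 mm in diameter, 60 mm tall, origin at the centre of its underside, standing beside the disc.
- spare_cap_1: bystander: a red screw cap, 53 mm across, 25 mm tall, origin at the centre of its underside.
- brass_union_1: bystander: a brass tube fitting, 60 mm long along its y, 16 mm wide, 14 mm high, origin at the centre of its underside.
Not all that is in view belongs to the job. Several things have the shape of the lock_bar; the one meant has the colours described above.

How it is judged:
By the outcome, as a careful person would: the job done as asked, in the order asked, and still so for the second after the job is handed in, with the robot touching nothing.
It also fails if it takes over 54 s, if anything falls off the work surface, if the arm or the gripper's body presses on something with over 40 N, if the wrist force passes 120 N, or if a joint passes its speed limit or range.

### The arm

A 6-joint arm with a two-finger parallel gripper is mounted at the origin on a cart in front of the work surface, level with it; the furniture and walls round the work are solid. World frame = base frame: x ahead of the robot, y to its left, z up, the work surface at z = 0. Lengths are in m, angles in rad, forces in N, time in s.
With the tool pointing down it reaches from about 0.35 to 0.875 m from the base axis. Payload 4.2 kg.
Tool frame: the origin (TCP) lies on the centre line of the jaws, within the pads' length; the fingertips stand ctrl.finger_overhang ahead of it and the grasp point (between the pads) lies 11 mm behind it (ctrl.finger_overhang is the distance from the TCP to the fingertips, in m); z points along the fingers, y is the line along which they close (so a half turn about z gives the same grasp; the last joint's range is limited). The gripper opens to 87 mm and grips with 3 to 60 N. Pads are 19 mm wide; open, the fingers measure 117 mm over their backs; the gripper's body (75 mm by 190 mm) begins 51 mm behind the grasp point.
Start: joints at [1.521, 0.385, 0.008, 0, -1.194, -0.259], TCP at [0.19, 0.595, 0.231] pointing down, gripper open.
Joint ranges: [-3.14, 3.14], [-1.21, 2.06], [-1.07, 1.41], [-3.16, 2.05], [-2.99, -0.16], [-3.1, 3.1]. Speed limits (rad/s): [2.79, 2.79, 3.14, 3.14, 3.14, 3.14].

### API

Orientations are given as a unit quaternion [x, y, z, w].
In Python, from station import ctrl, cams gives the robot as it stands.
- The arm moves only by the shell command python3 -m creep 'ROWS' [FORCE]. ROWS is JSON, a list of rows, each a list of 7 numbers: the closure, from 0 (fully open) to 1 (shut), then the shift along the world's x, y, z as a fraction of full scale, then the turn, a rotation vector about the world's x, y, z as a fraction of full scale. In form: [[hand, tx, ty, tz, rx, ry, rz], ...]. A call has 1 to 10 rows; each row is the pose to reach, as a shift and turn from the pose commanded when the call began; what a row does not reach only later rows make up. Full scale, the value 1, is 0.1 m for a shift and 120 degrees for a turn. A row lasts 1/8 s, in which the tool goes at most 62.5 mm and 10.7 degrees, less where a joint would pass 70% of its speed; a pose out of reach is approached as far as the arm can. A call with a number of a shift or a turn outside -1 to 1 is refused whole. A call with a gripper value outside its range is refused whole. The fingers move at their own pace and stop on an object; FORCE is the grip in N (left out, the last holds). Time passes only in rows, so rows that repeat a pose let the fingers close. It gives the time, the measured TCP pose, the force, the opening and the grip force at its end, in the units of the state.
- ctrl.read_state(): the state, without advancing time (a new reading comes with each control period).
- cams.camera(name): name is "scene" or "top" or "wrist"; returns (picture, depth): 420x560x3 uint8, blue, green, red; 420x560 float32, m along the optical axis (not along the pixel's ray), 0 where there is no reading.
- cams.camera_params(name): a dict with "mtx" (3x3 intrinsics, pixels), "rvec" (rotation vector, rad) and "tvec" (3), from world to camera coordinates, as OpenCV has them; the wrist camera has in their place "mount" (4x4, takes a point from camera to tool coordinates, whose origin is the TCP and whose axes are the flange's). Camera axes: x right, y down, z forward; pixel columns grow to the right and rows downward; lengths in m; the calibration is good to about 2 mm. A picture is of the moment at which its call begins: read the wrist's pose just before it. camera_params takes no time and is no camera call.
- ctrl.finish_job(): hands the job in; it is judged then, once.
The state is a dict: "t": time; "joint_positions": joint angles; "qd": joint speeds; "joint_efforts": joint torques, N m; "tcp_pos": TCP position; "eef_rot": TCP orientation; "contact_force": force on the tool from outside, world axes, zero at the start; "wrist_torque": the same for the moment, N m; "opening": opening from 0.0 (shut) to 1.0 (fully open); "grip_force": force on a finger pad.
Only numpy, scipy, OpenCV 4.12 (cv2) and the standard library are available. Lean on these libraries where they do the work, as an engineer would, in place of code of your own. Each camera call takes 0.05 s, during which the arm holds its last target. There are 200 camera calls.

## Working session

There is one attempt and no reset: what is moved stays moved. The work goes in short steps, Python scripts to look and compute and a shell command to move; the robot and the scene stay as the last step left them, time stands still between calls to the robot, and variables do not carry over. Pictures are saved under pics/ and viewed, at most 10 in all, crops included, and the job is handed in when it is done.

```bash
mkdir -p pics; ls; cat > h.py <<'E'
import numpy as np, cv2
from station import ctrl, cams
def grab(n):
    s=ctrl.read_state(); im,d=cams.camera(n); return s,im,d
def ext(n):
    p=cams.camera_params(n); R=cv2.Rodrigues(np.array(p["rvec"],float))[0]; return np.array(p["mtx"]),R,np.array(p["tvec"],float).ravel()
def plane(n,uv,z):
    K,R,t=ext(n); d=R.T@np.linalg.inv(K)@np.array([*uv,1.]); c=-R.T@t; return c+d*(z-c[2])/d[2]
def proj(n,P):
    K,R,t=ext(n); q=K@(R@np.array(P,float)+t); return q[:2]/q[2]
def cloud(n,d):
    K,R,t=ext(n); v,u=np.mgrid[:d.shape[0],:d.shape[1]]
    c=np.stack([u,v,np.ones_like(u)],-1)@np.linalg.inv(K).T*d[...,None]
    return (c-t)@R
E
python3 - <<'E'
from h import *
print(ctrl.finger_overhang)
s,a,d=grab("scene"); _,b,e=grab("top")
cv2.imwrite("pics/s.png",a);cv2.imwrite("pics/t.png",b)
np.savez("v.npz",a=a,d=d,b=b,e=e); print(s)
E
```

```text
pics
0.008
{'t': 0.0, 'joint_positions': array([ 1.52064098e+00,  3.85556790e-01,  6.59070680e-03, -4.71871730e-04,
       -1.19401444e+00, -2.58561880e-01]), 'qd': array([-1.36557730e-03,  3.52481389e-05, -2.85724706e-04, -2.39809817e-04,
        2.47353630e-03, -7.27425631e-04]), 'joint_efforts': array([ 1.44440901e-04, -3.90661812e+01,  1.87415260e+01,  4.21984613e+00,
        1.11529586e-02, -1.90670876e-04]), 'tcp_pos': array([0.18973119, 0.59487336, 0.22944974]), 'eef_rot': array([ 9.88096345e-01, -1.53832285e-01, -1.04506867e-04,  1.10898511e-03]), 'contact_force': array([ 0.29169571,  0.36807711, -0.81704323]), 'wrist_torque': array([ 0.03547149,  0.03600526, -0.00243053]), 'grip_force': 0.0, 'opening': 1.0017116444910708}
```

View pics/s.png

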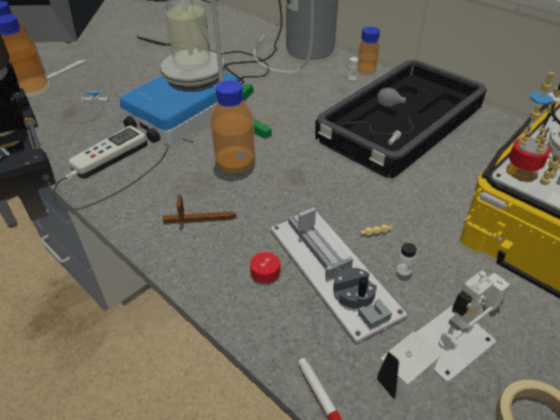

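View pics/t.png

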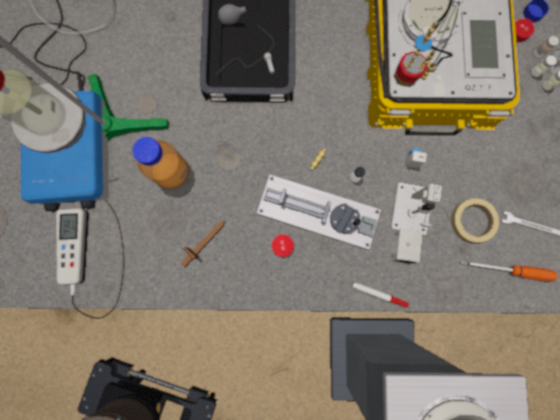

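The scene view shows the lock plate (scene 338,270; top 318,211), its steel push plate at scene (307,218), the disc at scene (355,287) and the peg at scene (363,285). The vial is at scene (405,260), the cap at (265,267) and the brass fitting at (376,231). Two things could pass for the bar: the steel one in the guide (scene 318,238; top 300,203) and the rust-brown one lying loose (scene 200,215; top 204,243). I choose the steel one.

```bash
python3 - <<'E'
from h import *
z=np.load("v.npz"); a,d,b,e=[z[k] for k in "adbe"]
for n,dd,roi in(("top",e,(165,260,240,395)),("scene",d,(195,340,255,410))):
    P=cloud(n,dd); r=roi; Q=P[r[0]:r[1],r[2]:r[3]]
    print(n,[np.round(plane(n,uv,0),3) for uv in((280,210),)], np.round(np.percentile(Q[...,2],[5,50,95]),4))
# plate mask in top: bright pixels
hsv=cv2.cvtColor(b,cv2.COLOR_BGR2HSV); m=((hsv[...,2]>150)&(hsv[...,1]<50)).astype(np.uint8)
roi=np.zeros_like(m); roi[165:260,245:388]=1; m=cv2.morphologyEx(m*roi,cv2.MORPH_CLOSE,np.ones((9,9)))
c=max(cv2.findContours(m,0,2)[0],key=cv2.contourArea)
W=np.array([plane("top",p,.012)[:2] for p in c[:,0]],np.float32)
R=cv2.minAreaRect(W); print(R); print(cv2.boxPoints(R))
for n,dd in(("top",e),("scene",d)):
    P=cloud(n,dd); box=cv2.boxPoints(R)
    ins=(abs(P[...,0]-R[0][0])<.16)&(abs(P[...,1]-R[0][1])<.16)
    for lo,hi in((.055,.085),):
        s=ins&(P[...,2]>lo)&(P[...,2]<hi)
        k,l,st,ce=cv2.connectedComponentsWithStats(s.astype(np.uint8))
        for i in range(1,k):
            if st[i,4]>3: print(n,st[i],np.round(P[l==i].mean(0),4),np.round(P[l==i].max(0),3))
crop=cv2.resize(a[190:345,250:430],None,fx=4,fy=3.8,interpolation=2); 
x=cv2.resize(b[165:255,250:390],None,fx=5,fy=5,interpolation=2)
cv2.imwrite("pics/c1.png",cv2.resize(a[195:340,255:415],None,fx=4,fy=4,interpolation=2));cv2.imwrite("pics/c2.png",x)
E
```

```text
top [array([0.525, 0.404, 0.   ])] [-0.0029  0.0009  0.0325]
scene [array([0.574, 0.488, 0.   ])] [-0.0025  0.0003  0.0337]
((0.5226303935050964, 0.31308847665786743), (0.280880331993103, 0.10115642845630646), 72.66569519042969)
[[0.43250567 0.19409634]
 [0.5290678  0.16395713]
 [0.6127551  0.43208063]
 [0.516193   0.46221983]]
top [355 167  11  10  87] [0.6079 0.2234 0.0593] [0.619 0.235 0.064]
top [280 189   7  15  57] [0.5479 0.3984 0.0692] [0.563 0.404 0.074]
top [354 219   7   6  35] [0.4915 0.2332 0.0701] [0.497 0.239 0.074]
scene [299 208  17  14 147] [0.5491 0.398  0.065 ] [0.566 0.407 0.073]
scene [402 243  15  12 138] [0.609  0.2235 0.059 ] [0.623 0.236 0.062]
scene [359 277  10  13 100] [0.4922 0.2318 0.0668] [0.501 0.24  0.073]
```

View pics/c2.png

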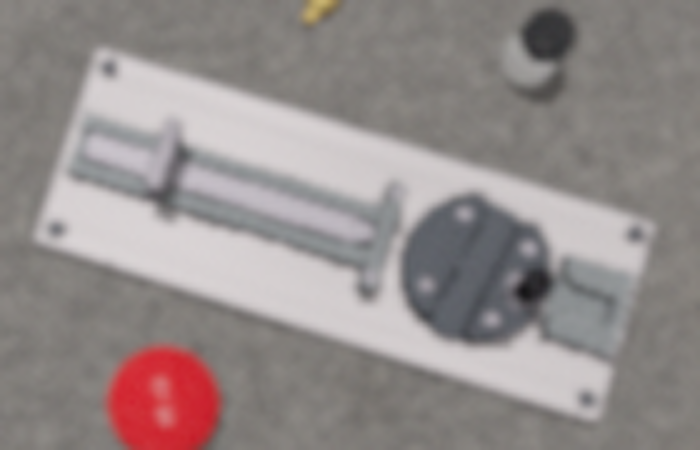

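View pics/c1.png

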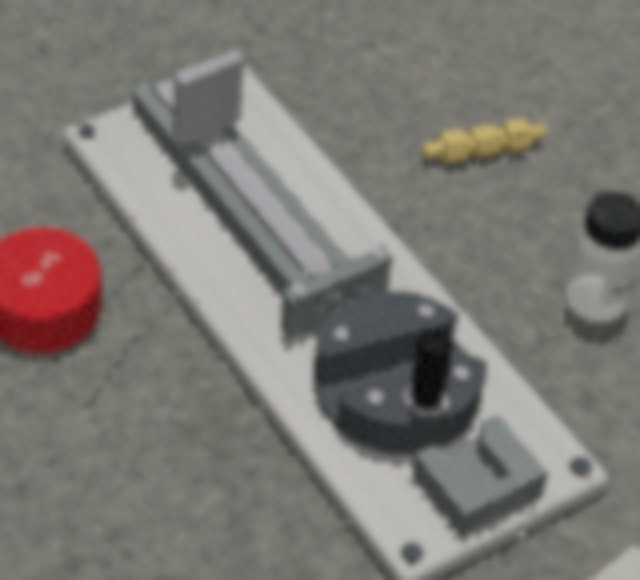

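The crops show the steel bar with its pale push plate (205,95 in c1), the bridge at (335,290), the slot crossways, the peg at (430,370) and the keeper at (480,470). The choice is confirmed. Next I work out the frame and what else stands nearby.

```bash
cat >> h.py <<'E'
O=np.array([.5041,.2539]); th=np.radians(-107.33); X=np.array([np.cos(th),np.sin(th)]); Y=np.array([-X[1],X[0]])
def L(p): q=np.array(p)[...,:2]-O; return np.stack([q@X,q@Y],-1)
def Wd(x,y): return O+x*X+y*Y
E
python3 - <<'E'
from h import *
z=np.load("v.npz"); d,e=z["d"],z["e"]
for n,dd in(("top",e),("scene",d)):
    P=cloud(n,dd); l=L(P)
    s=(P[...,2]>.09)&(P[...,2]<.6)&(dd>0)&(abs(l[...,0]+.05)<.3)&(abs(l[...,1])<.25)
    k,lab,st,_=cv2.connectedComponentsWithStats(s.astype(np.uint8))
    for i in range(1,k):
        if st[i,4]>8: q=P[lab==i];w=l[lab==i]; print(n,st[i],"lock",w.min(0).round(3),w.max(0).round(3),"z",q[:,2].max().round(3),"w",q[:,:2].min(0).round(3),q[:,:2].max(0).round(3))
print("peg",L([(.4915,.2332),(.4922,.2318)]),"plate",L([(.5479,.3984),(.5491,.398)]))
for x,y in((.02,.035),(-.175,0),(.045,-.024)): print(x,y,Wd(x,y).round(4), (Wd(x,y)-[.1897,.5949]).round(4))
print(X,Y)
E
```

```text
top [376  96  40  30 689] lock [-0.016  0.219] [0.064 0.25 ] z 0.158 w [0.706 0.119] [0.747 0.196]
top [421 184  21  28 432] lock [0.131 0.056] [0.161 0.107] z 0.164 w [0.513 0.074] [0.564 0.104]
scene [ 471  178   42   52 1250] lock [-0.018  0.219] [0.062 0.25 ] z 0.149 w [0.707 0.12 ] [0.748 0.196]
scene [ 452  271   42   46 1093] lock [0.129 0.057] [0.163 0.108] z 0.164 w [0.513 0.072] [0.565 0.105]
peg [[ 0.02351354 -0.00586202]
 [ 0.02464148 -0.00477677]] plate [[-1.50987331e-01 -1.23120323e-03]
 [-1.50962939e-01  3.34726213e-05]]
0.02 0.035 [0.5316 0.2244] [ 0.3419 -0.3705]
-0.175 0 [0.5562 0.421 ] [ 0.3665 -0.1739]
0.045 -0.024 [0.4678 0.2181] [ 0.2781 -0.3768]
[-0.29787474 -0.95460496] [ 0.95460496 -0.29787474]
```

```bash
python3 -m creep '[[1,0.3,-0.3,0,0,0,-0.06],[1,0.6,-0.62,0,0,0,-0.13],[1,0.86,-0.93,0,0,0,-0.19]]' 10
python3 -m creep '[[1,0.3,-0.3,0,0,0,-0.06],[1,0.6,-0.62,0,0,0,-0.13],[1,0.86,-0.93,0,0,0,-0.19]]'
python3 -m creep '[[1,0.3,-0.3,0,0,0,-0.06],[1,0.6,-0.62,0,0,0,-0.13],[1,0.85,-0.93,0,0,0,-0.19]]'
python3 -m creep '[[1,0.3,-0.3,-0.3,0,0,-0.06],[1,0.6,-0.62,-0.6,0,0,-0.12],[1,0.85,-0.92,-0.9,0,0,-0.18],[1,0.85,-0.92,-0.9,0,0,-0.18],[1,0.85,-0.92,-0.9,0,0,-0.18],[1,0.85,-0.92,-0.9,0,0,-0.18]]'
python3 - <<'E'
from h import *
s,im,d=grab("wrist"); print(s["joint_positions"],s["tcp_pos"],L(s["tcp_pos"]),s["eef_rot"],s["opening"])
from scipy.spatial.transform import Rotation as R
print(R.from_quat(s["eef_rot"]).as_matrix().round(3)[:,1],Y)
cv2.imwrite("pics/w1.png",im)
E
```

```text
t: 0.48
tcp_pos: [0.2766, 0.5011, 0.2299]
eef_rot: [0.937, -0.348, 0.0, 0.001]
contact_force: [-0.1, 1.0, -0.1]
opening: 0.744
grip_force: 0.0
t: 0.85
tcp_pos: [0.3626, 0.408, 0.2301]
eef_rot: [0.85, -0.527, -0.0, 0.0]
contact_force: [1.1, -0.0, 0.1]
opening: 0.4
grip_force: 0.0
t: 1.23
tcp_pos: [0.4476, 0.3151, 0.2301]
eef_rot: [0.729, -0.684, -0.0, 0.0]
contact_force: [0.2, -0.3, 0.0]
opening: 0.065
grip_force: 0.0
t: 1.98
tcp_pos: [0.532, 0.2256, 0.1417]
eef_rot: [-0.591, 0.807, -0.0, 0.001]
contact_force: [-0.1, -0.7, 0.2]
opening: 0.003
grip_force: 0.0
[ 6.81377290e-01  3.82642189e-01 -2.35755258e-01  1.43588545e-04
 -9.50218835e-01 -9.88325144e-01] [0.53195451 0.22559863 0.14167443] [0.01871947 0.03502032] [-5.90731785e-01  8.06867254e-01 -4.49877112e-06  1.09157897e-03] 0.003302790667808673
[-0.953  0.302 -0.001] [ 0.95460496 -0.29787474]
```

View pics/w1.png

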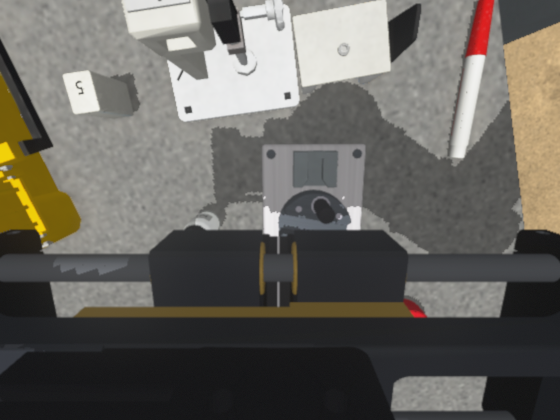

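The picture shows the peg at (323,208), the keeper at (315,168) and the vial at (205,220). The hand is on the +y side of the peg, clear of everything, so I go down.

```bash
python3 -m creep '[[1,0,0,-0.4,0,0,0],[1,0,0,-0.8,0,0,0],[1,0,0,-0.88,0,0,0],[1,0,0,-0.88,0,0,0]]'
python3 - <<'E'
from h import *
s=ctrl.read_state();print(L(s["tcp_pos"]),s["tcp_pos"])
# stage 1: tool y from .035 to -.018+.007+.015=.004
for y in (.02,.012,.004): print(y,(Wd(.0195,y)-s["tcp_pos"][:2]).round(4))
E
```

```text
t: 2.52
tcp_pos: [0.5323, 0.2252, 0.0534]
eef_rot: [-0.591, 0.807, -0.0, 0.001]
contact_force: [-0.5, 0.4, 0.2]
opening: 0.004
grip_force: 0.0
[0.01898873 0.03549461] [0.53232707 0.22520031 0.05336764]
0.02 [-0.0149  0.0041]
0.012 [-0.0226  0.0065]
0.004 [-0.0302  0.0089]
```

```bash
python3 -m creep '[[1,-0.08,0.02,0,0,0,0],[1,-0.15,0.04,0,0,0,0],[1,-0.18,0.05,0,0,0,0],[1,-0.21,0.06,0,0,0,0],[1,-0.24,0.07,0,0,0,0],[1,-0.27,0.08,0,0,0,0],[1,-0.3,0.09,0,0,0,0],[1,-0.3,0.09,0,0,0,0]]'
python3 - <<'E'
from h import *
s,b,e=grab("top"); _,a,d=grab("scene"); print(L(s["tcp_pos"]),s["tcp_pos"])
cv2.imwrite("pics/c3.png",np.hstack([cv2.resize(x,None,fx=3,fy=3) for x in(b[165:255,280:400],a[220:310,300:420])]))
E
```

```text
t: 3.52
tcp_pos: [0.5025, 0.2341, 0.0529]
eef_rot: [-0.59, 0.807, 0.0, 0.001]
contact_force: [3.7, 0.2, 1.9]
opening: 0.007
grip_force: 1.9
[0.01933343 0.00434719] [0.50249091 0.2341493  0.05293217]
```

View pics/c3.png

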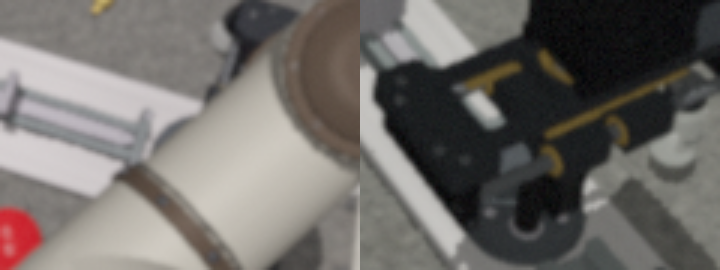

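The peg shows at scene about (355,292) with the disc turned, and the 3.7 N contact reading fits that. Next I go round to the keeper side and push along -x.

```bash
python3 - <<'E'
from h import *
s=ctrl.read_state();p=s["tcp_pos"][:2]
for q in ((.021,.014),(.043,.012),(.043,-.024),(.0335,-.024),(.025,-.024),(.0165,-.024)): print(q,((Wd(*q)-p)*10).round(3))
E
```

```text
(0.021, 0.014) [ 0.087 -0.045]
(0.043, 0.012) [ 0.002 -0.249]
(0.043, -0.024) [-0.342 -0.141]
(0.0335, -0.024) [-0.313 -0.051]
(0.025, -0.024) [-0.288  0.03 ]
(0.0165, -0.024) [-0.263  0.112]
```

```bash
python3 -m creep '[[1,0.09,-0.05,0,0,0,0],[1,0,-0.25,0,0,0,0],[1,-0.17,-0.2,0,0,0,0],[1,-0.34,-0.14,0,0,0,0],[1,-0.31,-0.05,0,0,0,0],[1,-0.3,-0.01,0,0,0,0],[1,-0.29,0.03,0,0,0,0],[1,-0.275,0.07,0,0,0,0],[1,-0.26,0.11,0,0,0,0],[1,-0.26,0.11,0,0,0,0]]'
python3 - <<'E'
from h import *
s=ctrl.read_state();p=s["tcp_pos"][:2];print(L(p))
E
```

```text
t: 4.88
tcp_pos: [0.4646, 0.2358, 0.0505]
eef_rot: [-0.589, 0.808, -0.001, -0.016]
contact_force: [-22.2, -10.4, 14.9]
opening: 0.003
grip_force: 14.8
[ 0.02907993 -0.03230125]
```

The push jammed, with the force on the hand radially outward. I back off along +x and look.

```bash
python3 -m creep '[[1,-0.04,-0.13,0,0,0,0],[1,-0.08,-0.26,0,0,0,0],[1,-0.08,-0.26,0.5,0,0,0],[1,-0.08,-0.26,0.8,0,0,0],[1,-0.08,-0.26,0.8,0,0,0]]'
python3 - <<'E'
from h import *
s,a,d=grab("scene"); _,w,dw=grab("wrist"); print(L(s["tcp_pos"]),s["tcp_pos"],s["contact_force"])
cv2.imwrite("pics/c4.png",np.hstack([cv2.resize(a[220:340,290:420],None,fx=3,fy=3),cv2.resize(w[90:300,160:440],(400,360))]))
P=cloud("scene",d);l=L(P);s=(abs(P[...,2]-.06)<.015)&(np.hypot(l[...,0],l[...,1])<.04)
print(s.sum(),np.median(l[s],0) if s.any() else 0, np.median(P[s],0) if s.any() else 0)
E
```

```text
t: 5.5
tcp_pos: [0.4702, 0.2204, 0.1356]
eef_rot: [-0.59, 0.807, 0.0, 0.004]
contact_force: [0.1, -0.6, -0.2]
opening: 0.006
grip_force: 0.0
[ 0.04212585 -0.02240414] [0.47016467 0.22036008 0.13562092] [ 0.05681811 -0.58178164 -0.21227833]
139 [ 0.02015574 -0.01726748] [0.48190161 0.2399624  0.0651454 ]
```

View pics/c4.png

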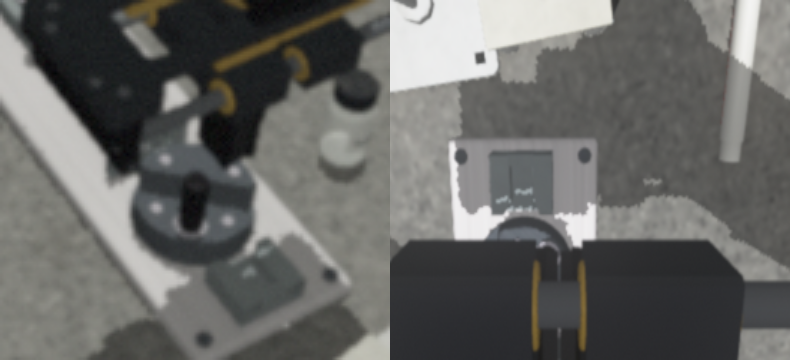

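The peg stands near lock (18,-17) mm, about half way (θ≈-43°). I turn the hand 24° so its face meets the peg squarely, then follow the arc.

```bash
python3 - <<'E'
from h import *
p=ctrl.read_state()["tcp_pos"][:2]; q0=Wd(.045,-.004); print(((q0-p)*10).round(3))
for t in range(-45,-91,-9):
    a=np.radians(t); q=.024*np.array([np.cos(a),np.sin(a)])+.0165*np.array([.91,.41]); print(t,((Wd(*q)-q0)*10).round(3))
E
```

```text
[ 0.188 -0.067]
-45 [-0.02   0.143]
-54 [-0.035  0.177]
-63 [-0.045  0.214]
-72 [-0.048  0.251]
-81 [-0.045  0.289]
-90 [-0.037  0.326]
```

```bash
python3 -m creep '[[1,0.19,-0.07,0,0,0,0.08],[1,0.19,-0.07,0,0,0,0.16],[1,0.19,-0.07,-0.2,0,0,0.2],[1,0.19,-0.07,-0.6,0,0,0.2],[1,0.19,-0.07,-0.82,0,0,0.2],[1,0.19,-0.07,-0.82,0,0,0.2]]'
python3 -m creep '[[1,-0.01,0.07,0,0,0,0],[1,-0.02,0.14,0,0,0,0],[1,-0.035,0.18,0,0,0,0],[1,-0.045,0.21,0,0,0,0],[1,-0.05,0.25,0,0,0,0]]'
python3 -c "
from h import *
print(L(ctrl.read_state()['tcp_pos']))"
```

```text
t: 6.35
tcp_pos: [0.4853, 0.2102, 0.0477]
eef_rot: [0.745, -0.667, -0.001, 0.003]
contact_force: [0.4, 0.1, -0.3]
opening: 0.004
grip_force: 0.0
t: 6.98
tcp_pos: [0.4814, 0.2359, 0.0506]
eef_rot: [0.745, -0.667, -0.0, 0.001]
contact_force: [0.5, -5.1, 1.2]
opening: 0.007
grip_force: 2.1
[ 0.02398573 -0.01628569]
```

```bash
python3 -m creep '[[1,0,0.02,0,0,0,0],[1,0.005,0.04,0,0,0,0],[1,0.01,0.06,0,0,0,0],[1,0.015,0.075,0,0,0,0],[1,0.015,0.075,0,0,0,0]]'
python3 -c "
from h import *
print(L(ctrl.read_state()['tcp_pos']))"
python3 -m creep '[[1,0,-0.2,0,0,0,0],[1,0,-0.3,0,0,0,0],[1,0,-0.3,0.6,0,0,0],[1,0,-0.3,1,0,0,0],[1,0,0.3,1,0,0,0],[1,0,0.9,1,0,0,0],[1,0.3,1,1,0,0,0],[1,0.9,1,1,0,0,0],[1,0.9,1,1,0,0,0]]'
python3 - <<'E'
from h import *
s,a,d=grab("scene"); _,b,e=grab("top"); print(L(s["tcp_pos"]),s["tcp_pos"])
np.savez("v2.npz",a=a,d=d,b=b,e=e)
for n,dd in(("top",e),("scene",d)):
    P=cloud(n,dd);l=L(P);m=(abs(P[...,2]-.06)<.015)&(np.hypot(l[...,0],l[...,1])<.04)
    if m.any(): print(n,m.sum(),l[m].mean(0),P[m].mean(0))
cv2.imwrite("pics/c5.png",np.hstack([cv2.resize(x,None,fx=3,fy=3) for x in(b[165:255,280:400],a[230:320,300:420])]))
E
```

```text
t: 7.6
tcp_pos: [0.4832, 0.2441, 0.0503]
eef_rot: [0.745, -0.667, -0.0, 0.0]
contact_force: [-1.8, -2.5, -1.0]
opening: 0.006
grip_force: 1.4
[ 0.0155553  -0.01698996]
t: 8.72
tcp_pos: [0.5768, 0.3436, 0.1494]
eef_rot: [0.744, -0.668, 0.0, -0.001]
contact_force: [-0.8, 0.0, -0.6]
opening: 0.007
grip_force: 0.0
[-0.10727102  0.04271067] [0.57682514 0.34357902 0.1494491 ]
top 41 [ 0.00039695 -0.02530809] [0.47982253 0.26105971 0.06707727]
scene 132 [ 0.00212592 -0.02455372] [0.48002763 0.25918452 0.06262903]
```

View pics/c5.png

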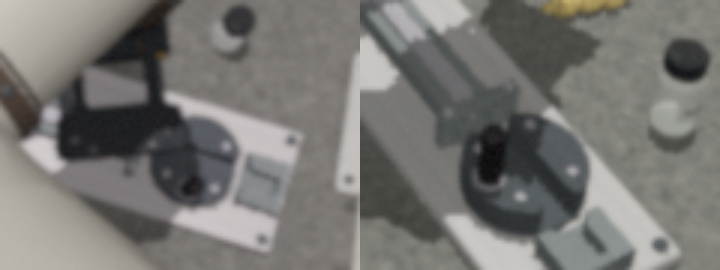

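The peg now stands at lock (about 1,-25) mm, and the slot points at the keeper in both crops: joint about 0.03, so aligned. Next I go behind the push plate.

```bash
python3 - <<'E'
from h import *
p=ctrl.read_state()["tcp_pos"][:2]; q0=Wd(-.18,0.0); print(((q0-p)*10).round(3), (X*10).round(3))
E
python3 -m creep '[[1,-0.09,0.28,0,0,0,-0.08],[1,-0.18,0.56,0,0,0,-0.16],[1,-0.19,0.82,0,0,0,-0.2],[1,-0.19,0.82,-0.3,0,0,-0.2],[1,-0.19,0.82,-0.3,0,0,-0.2]]'
python3 -c "
from h import *
print(L(ctrl.read_state()['tcp_pos']))"
```

```text
[-0.161  0.826] [-2.979 -9.546]
t: 9.45
tcp_pos: [0.5521, 0.4248, 0.1185]
eef_rot: [-0.59, 0.807, -0.0, -0.003]
contact_force: [-0.7, -0.8, -0.2]
opening: 0.008
grip_force: 0.0
[-0.17740093 -0.00505129]
```

```bash
python3 -m creep '[[1,0.05,0.015,-0.2,0,0,0],[1,0.05,0.015,-0.5,0,0,0],[1,0.05,0.015,-0.66,0,0,0],[1,0.05,0.015,-0.66,0,0,0]]'
python3 -m creep '[[1,-0.03,-0.1,0,0,0,0],[1,-0.06,-0.19,0,0,0,0],[1,-0.09,-0.29,0,0,0,0],[1,-0.12,-0.38,0,0,0,0],[1,-0.15,-0.48,0,0,0,0],[1,-0.18,-0.57,0,0,0,0],[1,-0.18,-0.57,0,0,0,0]]'
python3 -c "
from h import *
print(L(ctrl.read_state()['tcp_pos']))"
```

```text
t: 9.95
tcp_pos: [0.5591, 0.4266, 0.0531]
eef_rot: [-0.59, 0.808, -0.0, -0.001]
contact_force: [-0.2, 0.4, 0.8]
opening: 0.0
grip_force: 0.0
t: 10.82
tcp_pos: [0.5408, 0.3691, 0.0543]
eef_rot: [-0.59, 0.808, -0.0, -0.001]
contact_force: [-0.3, -0.5, -0.1]
opening: 0.005
grip_force: 0.0
[-0.12089919  0.00071351]
```

```bash
python3 -m creep '[[1,-0.02,-0.07,0,0,0,0],[1,-0.04,-0.14,0,0,0,0],[1,-0.06,-0.2,0,0,0,0],[1,-0.08,-0.25,0,0,0,0],[1,-0.09,-0.29,0,0,0,0]]'
python3 -c "
from h import *
s,a,d=grab('scene');print(L(s['tcp_pos']))
cv2.imwrite('pics/c6.png',cv2.resize(a[190:340,270:420],None,fx=4,fy=4))"
```

```text
t: 11.45
tcp_pos: [0.5322, 0.341, 0.0545]
eef_rot: [-0.59, 0.807, -0.0, -0.0]
contact_force: [-0.3, 0.3, -0.1]
opening: 0.004
grip_force: 0.3
[-0.09153519  0.00091543]
```

View pics/c6.png

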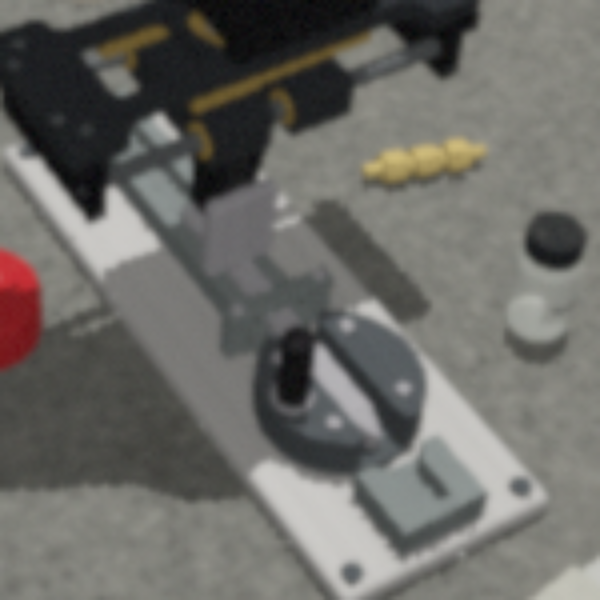

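The plate is at (240,230), and the bar lies in the disc's slot with its nose near the far edge (380,430). The rest of the push can follow.

```bash
python3 -m creep '[[1,-0.02,-0.06,0,0,0,0],[1,-0.035,-0.12,0,0,0,0],[1,-0.05,-0.17,0,0,0,0],[1,-0.065,-0.21,0,0,0,0],[1,-0.07,-0.225,0,0,0,0],[1,-0.07,-0.225,0,0,0,0]]'
python3 -c "
from h import *
print(L(ctrl.read_state()['tcp_pos']))"
```

```text
t: 12.25
tcp_pos: [0.5257, 0.3195, 0.0547]
eef_rot: [-0.59, 0.807, 0.0, 0.001]
contact_force: [0.9, 3.5, -0.5]
opening: 0.005
grip_force: 1.5
[-0.06910902  0.00108675]
```

```bash
python3 -m creep '[[1,-0.01,-0.02,0,0,0,0],[1,-0.015,-0.04,0,0,0,0],[1,-0.02,-0.06,0,0,0,0],[1,-0.02,-0.06,0,0,0,0]]'
python3 -c "
from h import *
print(L(ctrl.read_state()['tcp_pos']))"
```

```text
t: 12.75
tcp_pos: [0.5262, 0.319, 0.0558]
eef_rot: [-0.591, 0.807, 0.002, 0.007]
contact_force: [1.4, 13.9, -4.0]
opening: 0.006
grip_force: 6.7
[-0.06869407  0.00167802]
```

It stops firmly at 14 N, right where home should be. I back away and check.

```bash
python3 -m creep '[[1,0.03,0.1,0,0,0,0],[1,0.09,0.3,0,0,0,0],[1,0.15,0.5,0.3,0,0,0],[1,0.2,0.8,0.9,0,0,0],[1,0.2,1,1,0,0,0]]'
python3 -m creep '[[1,0,0.5,0,0,0,0],[1,0,1,0,0,0,0],[1,0,1,0,0,0,0]]'
python3 - <<'E'
from h import *
s,a,d=grab("scene"); _,b,e=grab("top"); z=np.load("v.npz")
for n,dd in(("top",e),("scene",d)):
    P=cloud(n,dd);l=L(P)
    m=(abs(P[...,2]-.06)<.014)&(np.hypot(l[...,0],l[...,1])<.037); print(n,"peg",l[m].mean(0))
    m=(abs(P[...,2]-.06)<.014)&(abs(l[...,0]+.06)<.02)&(abs(l[...,1])<.025); print("plate",l[m].mean(0),m.sum())
cv2.imwrite("pics/c7.png",np.hstack([cv2.resize(x,None,fx=3,fy=3) for x in(b[165:265,270:400],a[215:315,290:420])]))
E
```

```text
t: 13.38
tcp_pos: [0.5449, 0.414, 0.1589]
eef_rot: [-0.59, 0.807, -0.0, 0.002]
contact_force: [0.2, 0.1, -1.0]
opening: 0.004
grip_force: 0.0
t: 13.75
tcp_pos: [0.5422, 0.5147, 0.1524]
eef_rot: [-0.591, 0.807, -0.001, -0.002]
contact_force: [-0.3, -1.1, -1.0]
opening: 0.007
grip_force: 0.0
top peg [ 0.00025524 -0.02544653]
plate [-0.05333979 -0.0023233 ] 67
scene peg [ 0.00219987 -0.02454864]
plate [-0.05258078 -0.0006456 ] 236
```

View pics/c7.png

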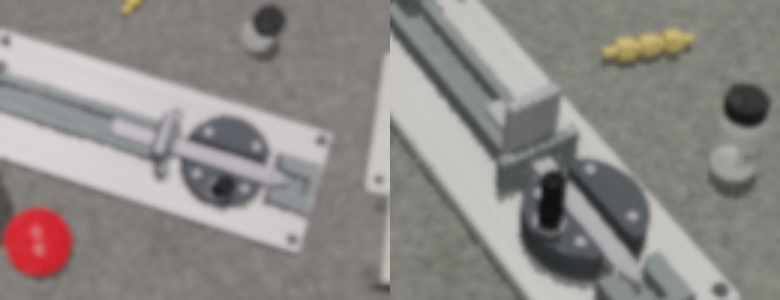

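The plate sits against the bridge (530,125), measured at about -53 mm against -54 mm for home. The bar runs through the slot into the keeper, and the cap, vial and fitting are undisturbed.

```bash
python3 -c "
from station import ctrl
print(ctrl.finish_job())"
```

```text
the job is handed in; nothing more can be done
None
```

The rotor is locked: the disc is turned into line, the bar is through the slot and home in the keeper with its plate against the bridge, and the vial, cap and fitting were not touched; the job is handed in at about 14 s.

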